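Load the leak-test chamber and hold its lid at the balance point for pinning

ROBOT

A 6-joint arm with a two-finger parallel gripper is mounted at the origin on a cart in front of the work surface, level with it; the furniture and walls round the work are solid. World frame = base frame: x ahead of the robot, y to its left, z up, the work surface at z = 0. Lengths are in mm, angles in rad, forces in N, time in s.
With the tool pointing down it reaches from about 300 to 775 mm from the base axis. Payload 14.6 kg.
Tool frame: the origin (TCP) lies at the very end of the fingers, on their centre line; the grasp point (between the pads) lies 19 mm behind it; x points along the fingers, z is the direction in which the jaws open and shut, and the axes are right-handed (so a half turn about x gives the same grasp; the last joint's range is limited). The gripper opens to 94 mm and grips with 3 to 60 N. Pads are 16 mm wide; open, the fingers measure 119 mm over their backs; the gripper's body (75 mm by 177 mm) begins 78 mm behind the grasp point.
Start: joints at [1.207, 0.3, 1.521, -0, 1.321, -0.067], TCP at [160.851, 525.943, 205.446] pointing down, gripper open.
Joint ranges: [-3.03, 3.03], [-0.79, 2.21], [0.23, 2.52], [-1.04, 4.18], [0, 3.07], [-2.55, 2.55]. Speed limits (rad/s): [2.22, 2.22, 2.57, 3.14, 3.14, 3.14].

INTERFACE

Orientations are given as a unit quaternion [x, y, z, w].
In Python, from station import telemetry, optics, bot gives the robot as it stands. The module is installed in compiled form; this text tells all that it offers.
- The arm moves only by the tool apply_moves, never from a script. Its argument "steps" is a list of rows, each an object with "angular": the turn, a rotation vector about the tool's x, y, z in degrees, a list of three; "dp": the shift along the tool's x, y, z in mm, a list of three; "jaw": the finger opening in mm, from 0 to 94. A call has 1 to 8 rows; each row is the pose to reach, as a shift and turn from the pose commanded when the call began, along the tool's axes at that moment; what a row does not reach only later rows make up. A row lasts 1/12 s, in which the tool goes at most 41.7 mm and 7.16 degrees, less where a joint would pass 70% of its speed; a pose out of reach is approached as far as the arm can. A call with a gripper value outside its range is refused whole. The fingers move at their own pace and stop on an object; "newtons" is the grip in N (left out, the last holds). Time passes only in rows, so rows that repeat a pose let the fingers close. It gives the time, the measured TCP pose, the force and the opening at its end, in the units of the state.
- telemetry.observe(): the state, without advancing time (a new reading comes with each control period).
- optics.camera(name): name is "scene" or "top" or "wrist"; returns (picture, depth): 400x640x3 uint8, red, green, blue; 400x640 float32, mm along the optical axis (not along the pixel's ray), 0 where there is no reading.
- optics.camera_info(name): a dict with "mtx" (3x3 intrinsics, pixels), "xyz" and "attitude" of the camera in the world; the wrist camera has in their place "T_tool_cam" (4x4, takes a point from camera to tool coordinates, whose origin is the TCP and whose axes are the tool frame's). Camera axes: x right, y up, looking along -z (the intrinsics and any distortion apply to the point x, -y, -z); pixel columns grow to the right and rows downward; lengths in mm; the calibration is good to about 2 mm. The wrist camera is an equidistant fisheye: a pixel r from the principal point sees the ray r / f radians off the axis. A picture is of the moment at which its call begins: read the wrist's pose just before it. camera_info takes no time and is no camera call.
- bot.hand_in(): hands the job in, once; it reports no verdict.
Trained networks look in the newest picture that a camera, given by its name, has taken for a name from the list of things; names that differ only in an ending like _2 or _b are one class to them, and where a whole thing is asked for, a point or a joint stands for the part that bears it (a point fixed in the world has none). Each returns a list of dicts, best first, with "p" (0 to 1); they miss things now and then, are a little off and sometimes report something else, mostly with a low value. They report only what shows in the picture. A call takes as long as a camera call. They do not tell look-alikes from the thing itself.
- optics.find_in(thing, camera): "xyz" ([x, y, z] in mm, in the coordinates of the camera as it stood for that picture, good to about 4 mm: the middle of the surface that is visible of it).
- optics.pinpoint(thing, camera): "xyz" ([x, y, z] in mm, in the coordinates of the camera as it stood for that picture, good to about 4 mm: a listed point, or the origin of a listed thing).
The state is a dict: "time": time; "qpos": joint angles; "qvel": joint speeds; "tau": joint torques, N m; "eef_pos": TCP position; "ee_rot": TCP orientation; "contact_force": force on the tool from outside, world axes, zero at the start; "moment": the same for the moment, N m; "finger_gap": finger opening in mm.
Only numpy, scipy, OpenCV 4.12 (cv2) and the standard library are available. Lean on these libraries where they do the work, as an engineer would, in place of code of your own. Each camera call takes 0.05 s, during which the arm holds its last target.

TASK

Set up the leak-test chamber: pick up the single sensor cell that stands loose on the bench and lower it upright into the nest inside the open chamber until it is fully down, then let go of it. Then take the chamber's lid by its handle bar, swing it forward off its back rest to its balance point, where it would fall neither shut nor back, and finish while still gripping the bar and holding it still there, so that a colleague can slide the locking pin through the stay without load. Do not let the lid drop either way, and leave the other things on the bench where they are.

Things in the scene. Friction and masses are not known exactly. Their poses are not given: they have to be found in the camera images.
- cell: the sensor cell to load: grey hex metal body with a round collar on top, 19 mm across the flats, 27 mm tall, about 46 g, standing upright on the bench. Origin: centre of its underside, z axis up. It can be grasped across in any horizontal direction.
- chamber: leak-test chamber, a fixed open aluminium pot: 120 mm in x, 150 mm in y, 58 mm high, walls 10 mm, so the opening is 100 x 130 mm. Origin: centre of its underside on the bench; x runs from its front to the hinge at the rear, y to the left along the hinge, z up. A steel stay plate with a short pin slot stands 9 mm outside its +y wall at the rear, up to 124 mm high.
- nest (a point): centre of the mouth of the round bore (23 mm wide, 7 mm deep, small chamfer) in the white nest block (48 x 48 mm, 10 mm high) on the chamber's floor, 10 mm in front of its middle; 24 mm above the bench, 34 mm below the chamber's rim. A cell fully down has its underside 7 mm below this point and sticks out 20 mm above it. Axes as the chamber's.
- lid_hinge (a point): middle of the lid's hinge axis, fixed to the chamber: 76 mm behind the nest's centre along the chamber's x, 65 mm above the bench. The lid turns about the chamber's y.
- lid (a joint): lid angle in rad: 0 shut, 1.571 lid plate upright, 2.2 leaning back on its rest, where it starts. The hinge turns freely; the lid does not stay by itself. Balance point: 1.61 rad, 2 degrees past upright (because of the white block on its inside); below it the lid falls shut, above it falls back. There the dark boss on the lid's left edge stands in the stay plate's slot.
- lid_handle (a point): middle of the lid's round handle bar, 12 mm thick, along the hinge, 82 mm clear between two arms, 40 mm beyond the free edge of the lid (plate 120 x 150 x 10 mm with a white block 12 mm thick inside, about 0.6 kg in all). At lid angle q it lies at hinge - 166 mm cos(q) along x, + 166 mm sin(q) up. The bar can turn between gripping fingers.
- ring_gauge: bystander: steel ring, 40 mm across, 14 mm high, lying on the bench. Origin: centre of its underside.
- red_plug: bystander: red test plug, 19 x 55 x 19 mm, lying on the bench. Origin: centre of its underside.
- black_plug: bystander: black test plug, 19 x 55 x 19 mm, lying on the bench. Origin: centre of its underside.
- tape_roll: bystander: amber tape roll, 66 mm across, 19 mm high, lying on the bench. Origin: centre of its underside.
Mind the look-alikes: they are no part of the job. What is shaped like the cell but yellow is not meant.

How it is judged (in metres and radians):
On the way, in this order (a step that is already met when the one before it is completed fails the run):
1. the cell is lowered into the nest's bore between the fingers, to within 5 mm of its seat (z of cell in the frame of nest below -0.002 m and horizontal distance between cell and nest below 0.004 m and angle between cell's own z axis and vertical below 0.15 rad and contact force between the fingers and cell above 0.3 N), for 0.1 s.
2. the cell stands fully down in the nest, upright, and is let go (z of cell in the frame of nest below -0.005 m and horizontal distance between cell and nest below 0.004 m and angle between cell's own z axis and vertical below 0.1 rad and contact force between the fingers and cell below 0.05 N), for 0.2 s.
3. the lid is swung forward off its back rest in the gripper (value of joint lid below 2.08 rad and contact force between the fingers and lid above 0.5 N), for 0.1 s.
At the end, for the whole second after the job is handed in: the lid is held still (under 0.1 rad/s) within 0.07 rad of its balance angle of 1.61 rad by the fingers' grip (over 1 N), and the cell stands upright (within 0.1 rad) in the nest, its underside at least 5 mm below the bore's mouth and within 4 mm of its axis (value of joint lid between 1.54 and 1.68 rad and velocity of joint lid between -0.1 and 0.1 rad/s and contact force between the fingers and lid above 1 N and z of cell in the frame of nest below -0.005 m and horizontal distance between cell and nest below 0.004 m and angle between cell's own z axis and vertical below 0.1 rad and linear speed of cell below 0.02 m/s); the arm keeps its last pose, push and grip.
It fails at once if the lid falls forward well past its balance point (below 1.3 rad) (value of joint lid below 1.3 rad).
It fails at once if the lid is dropped or slammed (faster than 3 rad/s) (velocity of joint lid above 3 rad/s or velocity of joint lid below -3 rad/s).
It fails at once if the ring gauge, a plug or the tape roll is moved by more than 20 mm (distance of any of ring_gauge, red_plug, black_plug, tape_roll from where it was at the start of the episode above 0.02 m).
It also fails if it takes over 48 s, if anything falls off the work surface, if the arm or the gripper's body presses on something with over 40 N, if the wrist force passes 120 N, or if a joint passes its speed limit or range.

## Working session

There is one attempt and no reset: what is moved stays moved. The work goes in short steps, Python scripts to look and compute and a tool call to move; the robot and the scene stay as the last step left them, time stands still between calls to the robot, and variables do not carry over. Pictures are saved under pics/ and viewed, and the job is handed in when it is done.

Besides the shell and the picture viewer there is one more tool, called after ">>>" as name(argument=value, ...), one argument or row to a line, values as JSON. apply_moves: Moves the arm, as the interface text tells. Its arguments: {"type":"object","properties":{"steps":{"type":"array"},"newtons":{"type":"number"}},"required":["steps"]}

```bash
mkdir -p pics; ls; cat > h.py <<'E'
import numpy as np, cv2
from scipy.spatial.transform import Rotation as R
from station import telemetry, optics, bot
def T_cam(name):
    i=optics.camera_info(name)
    T=np.eye(4)
    if 'T_tool_cam' in i:
        s=telemetry.observe(); A=np.eye(4); A[:3,:3]=R.from_quat(s['ee_rot']).as_matrix(); A[:3,3]=s['eef_pos']
        return A@np.array(i['T_tool_cam'])
    T[:3,3]=i['xyz']; a=np.array(i['attitude'],float)
    T[:3,:3]=a if a.shape==(3,3) else R.from_quat(a).as_matrix()
    return T
def w(T,p): return (T@np.r_[p,1])[:3]
def px2w(name,T,u,v,d):
    K=np.array(optics.camera_info(name)['mtx']); x=(u-K[0,2])/K[0,0]; y=(v-K[1,2])/K[1,1]
    return w(T,np.array([x*d,-y*d,-d]))
E
python3 - <<'E'
from h import *
for k,v in telemetry.observe().items(): print(k,np.round(v,3))
for n in ['scene','top','wrist']:
    print(n,optics.camera_info(n))
    T=T_cam(n); im,d=optics.camera(n); cv2.imwrite(f'pics/{n}0.png',im[:,:,::-1]); np.save(f'pics/{n}0d.npy',d)
    for t in ['cell','nest','lid_hinge','lid_handle','chamber','ring_gauge','red_plug','black_plug','tape_roll'] if n!='wrist' else []:
        print(t,[(round(r['p'],2),np.round(w(T,r['xyz'])).tolist()) for r in optics.pinpoint(t,n)][:4])
E
```

```text
pics
time 0.0
qpos [ 1.207  0.3    1.522 -0.     1.321 -0.067]
qvel [-0.001 -0.    -0.001 -0.     0.     0.001]
tau [-2.0000e-03 -5.3179e+01 -3.5273e+01  7.1000e-02  2.4000e-02 -0.0000e+00]
eef_pos [160.747 525.68  204.864]
ee_rot [-0.421  0.569  0.42   0.568]
contact_force [-0.075  0.072 -0.193]
moment [-0.004  0.003  0.087]
finger_gap 93.655
scene {'mtx': array([[405.60593953,   0.        , 317.70529856],
       [  0.        , 405.60593953, 194.13401412],
       [  0.        ,   0.        ,   1.        ]]), 'xyz': array([ 241.42043292, -376.38497996,  724.86315002]), 'attitude': array([ 0.32009897, -0.1080992 , -0.29650816,  0.89327158])}
cell [(0.5, [471.0, -21.0, 2.0]), (0.49, [560.0, 16.0, -4.0]), (0.43, [459.0, -84.0, -1.0]), (0.25, [703.0, 201.0, -2.0])]
nest [(0.78, [447.0, 107.0, 22.0])]
lid_hinge [(0.68, [522.0, 106.0, 64.0])]
lid_handle [(0.89, [620.0, 102.0, 201.0])]
chamber [(0.9, [458.0, 104.0, -3.0])]
ring_gauge [(0.53, [553.0, -55.0, 1.0])]
red_plug [(0.52, [703.0, 206.0, 0.0])]
black_plug [(0.41, [710.0, 172.0, -0.0])]
tape_roll [(0.6, [782.0, 77.0, -3.0])]
top {'mtx
[... 561 characters left out ...]
8.0, -1.0])]
ring_gauge [(0.74, [548.0, -51.0, -1.0])]
red_plug [(0.52, [691.0, 203.0, -0.0])]
black_plug [(0.46, [701.0, 172.0, -2.0])]
tape_roll [(0.89, [779.0, 79.0, 2.0])]
wrist {'mtx': array([[309.70691629,   0.        , 320.56987923],
       [  0.        , 309.70691629, 202.28746312],
       [  0.        ,   0.        ,   1.        ]]), 'T_tool_cam': array([[-9.78245824e-05,  2.73227085e-01, -9.61949557e-01,
        -1.79143921e+02],
       [-1.88317837e-04,  9.61949540e-01,  2.73227099e-01,
         7.94368492e+01],
       [ 9.99999977e-01,  2.07880587e-04, -4.26487784e-05,
        -6.58609036e-01],
       [ 0.00000000e+00,  0.00000000e+00,  0.00000000e+00,
         1.00000000e+00]])}
```

View pics/scene0.png

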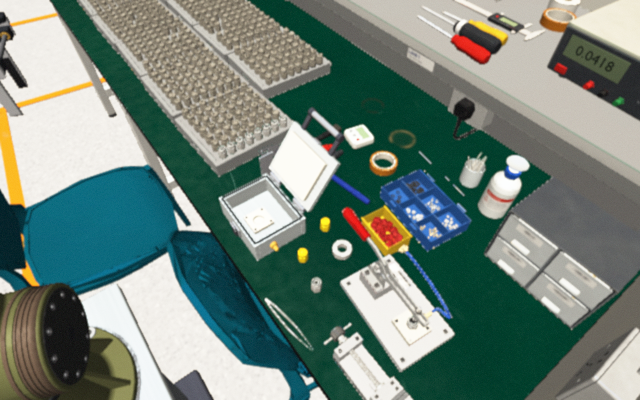

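View pics/top0.png

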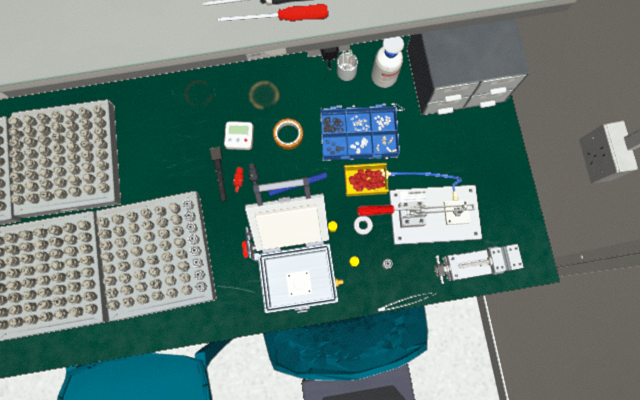

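The grey cell shows at scene (316,285) and top (388,264). The yellow look-alikes are at top (354,261) and (332,227). Next I'll measure the cell, the chamber yaw and the nest from depth.

```bash
python3 - <<'E'
from h import *
for n in ['scene','top']:
    T=T_cam(n); K=np.array(optics.camera_info(n)['mtx']); d=np.load(f'pics/{n}0d.npy'); im=cv2.imread(f'pics/{n}0.png')
    v,u=np.mgrid[0:400,0:640]; P=np.stack([(u-K[0,2])/K[0,0]*d,-(v-K[1,2])/K[1,1]*d,-d],-1)@T[:3,:3].T+T[:3,3]
    np.save(f'pics/{n}P.npy',P); ok=d>0
    def sel(x0,x1,y0,y1,z0,z1): return ok&(P[...,0]>x0)&(P[...,0]<x1)&(P[...,1]>y0)&(P[...,1]<y1)&(P[...,2]>z0)&(P[...,2]<z1)
    print(n,'bench z',np.median(P[sel(420,560,-120,-100,-30,30)][:,2]))
    m=sel(430,490,-110,-60,21,35); print('cell top',m.sum(),P[m].mean(0),P[m].min(0),P[m].max(0))
    m=sel(360,540,0,200,52,64); print('rim',m.sum(),cv2.minAreaRect(P[m][:,:2].astype(np.float32)),np.percentile(P[m],[1,99],0).tolist())
    m=sel(400,490,60,150,20,28); print('nestblock',m.sum(),cv2.minAreaRect(P[m][:,:2].astype(np.float32)),P[m].mean(0))
    m=sel(560,680,0,200,185,225); print('handle',m.sum(),P[m].mean(0))
    q=P[m]; q=q[q[:,2]>q[:,2].max()-12]; c=np.polyfit(q[:,1],q[:,0],1); print('bar slope',c, q.min(0),q.max(0))
    x0,x1=(180,380) if n=='scene' else (230,430)
    y0,y1=(100,300) if n=='scene' else (160,340)
    cv2.imwrite(f'pics/{n}z.png',cv2.resize(im[y0:y1,x0:x1],None,fx=3,fy=3,interpolation=cv2.INTER_CUBIC))
E
```

```text
scene bench z -0.5262662042637203
cell top 81 [455.50232636 -87.74773381  25.4924358 ] [446.4441994  -97.23628718  21.44759267] [464.66322927 -77.68808055  28.34451621]
rim 1127 ((462.6282958984375, 110.245849609375), (162.86956787109375, 133.21026611328125), 89.0599365234375) [[395.6938485171141, 29.897859663776874, 52.156831935293596], [524.7912497861336, 189.37376767330588, 62.11086642143001]]
nestblock 366 ((445.8860778808594, 105.49392700195312), (49.98110580444336, 48.71692657470703), 89.12145233154297) [445.60154996 104.79497907  23.3250923 ]
handle 384 [616.10288218  97.9280898  200.0218778 ]
bar slope [1.15757450e-02 6.16357072e+02] [610.1034233   50.12590431 196.08256931] [627.96881582 154.08998693 208.06285201]
top bench z -0.8166258515993832
cell top 57 [455.23355187 -86.79964158  24.6340569 ] [447.30687569 -95.71374395  21.03734149] [463.63928674 -78.26574725  29.45992939]
rim 1183 ((460.97674560546875, 110.73698425292969), (160.7594451904297, 144.4347381591797), 88.47205352783203) [[395.80052423205797, 31.210639027835622, 52.22101574442771], [520.9783410174799, 184.4278679048068, 62.31347238579169]]
nestblock 395 ((445.69183349609375, 105.81922912597656), (48.013431549072266, 48.049583435058594), 88.94668579101562) [445.35461498 106.13757097  23.08470023]
handle 439 [617.20585132 103.19818509 201.37190015]
bar slope [1.62376670e-02 6.16699073e+02] [610.42142518  51.7438865  197.51280663] [628.37389861 153.72393822 209.38891836]
```

```bash
cat >> h.py <<'E'
def mat(): 
    s=telemetry.observe(); return np.array(s['eef_pos']),R.from_quat(s['ee_rot'])
def goto(p,Rt,p0=None,R0=None):
    """dp, angular (deg) from measured pose"""
    if p0 is None: p0,R0=mat()
    dp=R0.inv().apply(np.array(p)-p0); a=(R0.inv()*Rt).as_rotvec(degrees=True)
    n=max(np.linalg.norm(dp)/41.7,np.linalg.norm(a)/7.16)
    print('dp',np.round(dp,1).tolist(),'ang',np.round(a,2).tolist(),'rows>=',np.round(n,1))
def down(zx,zy):  # jaw axis direction in world xy
    z=np.array([zx,zy,0.])/np.hypot(zx,zy); x=np.array([0,0,-1.]); y=np.cross(z,x)
    return R.from_matrix(np.c_[x,y,z])
E
python3 - <<'E'
from h import *
p,r=mat(); print(p,np.round(r.as_matrix(),3))
for zx,zy in [(0,1),(0,-1),(1,0),(-1,0)]:
    print(zx,zy); goto([455.3,-87.3,120],down(zx,zy))
E
```

```text
[160.88806384 525.95668192 205.45037204] [[ 0.    -0.956  0.292]
 [ 0.     0.292  0.956]
 [-1.    -0.     0.   ]]
0 1
dp [85.4, -460.9, -500.3] ang [-17.01, 0.0, 0.0] rows>= 16.4
0 -1
dp [85.4, -460.9, -500.3] ang [162.99, 0.0, -0.0] rows>= 22.8
1 0
dp [85.4, -460.9, -500.3] ang [72.99, 0.0, -0.0] rows>= 16.4
-1 0
dp [85.4, -460.9, -500.3] ang [-107.01, 0.0, 0.0] rows>= 16.4
```

>>> apply_moves(
  steps=[
    {"dp":[0,-230,-250],"angular":[-8.5,0,0],"jaw":60},
    {"dp":[0,-230,-250],"angular":[-8.5,0,0],"jaw":60},
    {"dp":[0,-230,-250],"angular":[-8.5,0,0],"jaw":60},
    {"dp":[0,-230,-250],"angular":[-8.5,0,0],"jaw":60},
    {"dp":[0,-230,-250],"angular":[-8.5,0,0],"jaw":60},
    {"dp":[0,-230,-250],"angular":[-8.5,0,0],"jaw":60},
    {"dp":[0,-230,-250],"angular":[-8.5,0,0],"jaw":60},
    {"dp":[0,-230,-250],"angular":[-8.5,0,0],"jaw":60},
  ],
)

```text
time: 1.72
eef_pos: [305.2, 223.6, 205.7]
ee_rot: [-0.462, 0.535, 0.462, 0.536]
contact_force: [1.4, 0.6, 0.2]
finger_gap: 60.4
```

```bash
python3 -c "
from h import *
print(mat()[0]); goto([455.3,-87.3,130],down(0,1))"
```

```text
[305.18980951 223.56480537 205.70725661]
dp [75.7, -194.2, -285.4] ang [-8.48, 0.03, 0.04] rows>= 8.5
```

>>> apply_moves(
  steps=[
    {"dp":[30,-194,-285],"angular":[-8.5,0,0],"jaw":60},
    {"dp":[30,-194,-285],"angular":[-8.5,0,0],"jaw":60},
    {"dp":[30,-194,-285],"angular":[-8.5,0,0],"jaw":60},
    {"dp":[30,-194,-285],"angular":[-8.5,0,0],"jaw":60},
    {"dp":[75.7,-194.2,-285.4],"angular":[-8.5,0,0],"jaw":60},
    {"dp":[75.7,-194.2,-285.4],"angular":[-8.5,0,0],"jaw":60},
    {"dp":[75.7,-194.2,-285.4],"angular":[-8.5,0,0],"jaw":60},
    {"dp":[75.7,-194.2,-285.4],"angular":[-8.5,0,0],"jaw":60},
  ],
)

```text
time: 2.38
eef_pos: [442.3, -60.7, 139.2]
ee_rot: [-0.5, 0.5, 0.5, 0.5]
contact_force: [1.1, 0.2, 0.0]
finger_gap: 60.1
```

>>> apply_moves(
  steps=[
    {"dp":[0,0,0],"angular":[0,0,0],"jaw":60},
    {"dp":[0,0,0],"angular":[0,0,0],"jaw":60},
  ],
)

```text
time: 2.55
eef_pos: [441.6, -59.8, 138.8]
ee_rot: [-0.499, 0.501, 0.5, 0.5]
contact_force: [-0.7, 1.7, -0.9]
finger_gap: 60.3
```

```bash
python3 - <<'E'
from h import *
goto([455.3,-87.3,130],down(0,1))
T=T_cam('wrist'); im,d=optics.camera('wrist'); cv2.imwrite('pics/w1.png',im[:,:,::-1]); np.save('pics/w1d.npy',d)
print([(round(r['p'],2),np.round(w(T,r['xyz']),1).tolist()) for r in optics.pinpoint('cell','wrist')][:4])
print(telemetry.observe()['time'])
E
```

```text
dp [8.8, -13.8, -27.4] ang [-0.18, 0.03, -0.11] rows>= 0.8
[(0.77, [459.2, -86.0, 1.5]), (0.63, [472.2, -20.3, 1.4]), (0.54, [555.7, 17.9, -1.8])]
2.65
```

View pics/w1.png

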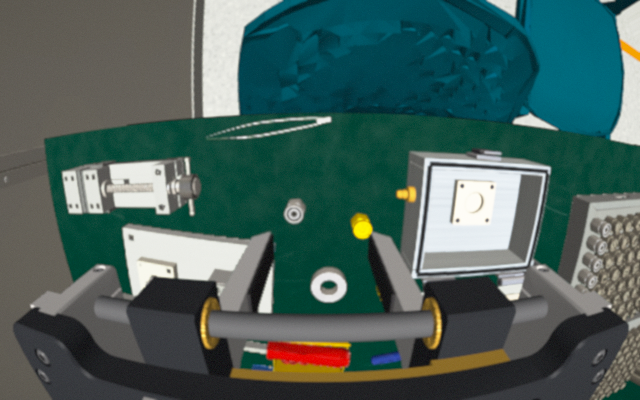

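The cell is at (294,211) in the wrist picture, the yellow look-alike at (361,226) and the nest at (474,203). I'll cross-check all three with wrist depth.

```bash
cat >> h.py <<'E'
def wristP(d,T):
    K=np.array(optics.camera_info('wrist')['mtx']); v,u=np.mgrid[0:400,0:640]
    a=(u-K[0,2])/K[0,0]; b=(v-K[1,2])/K[1,1]; th=np.hypot(a,b); s=np.tan(th)/np.maximum(th,1e-9)
    return np.stack([a*s*d,-b*s*d,-d],-1)@T[:3,:3].T+T[:3,3]
def sel(P,d,x0,x1,y0,y1,z0,z1): return (d>0)&(P[...,0]>x0)&(P[...,0]<x1)&(P[...,1]>y0)&(P[...,1]<y1)&(P[...,2]>z0)&(P[...,2]<z1)
E
python3 - <<'E'
from h import *
T=T_cam('wrist'); d=np.load('pics/w1d.npy'); P=wristP(d,T)
m=sel(P,d,430,490,-110,-60,20,35); print('cell',m.sum(),P[m].mean(0),P[m].min(0),P[m].max(0))
m=sel(P,d,400,490,60,150,20,28); print('nestblock',m.sum(),cv2.minAreaRect(P[m][:,:2].astype(np.float32)),P[m].mean(0))
m=sel(P,d,410,500,-80,-40,-10,10); print('bench',np.median(P[m][:,2]))
goto([455.3,-87.1,60],down(0,1))
goto([455.3,-87.1,10],down(0,1))
E
```

```text
cell 294 [455.75832021 -85.35501618  27.03716913] [447.21201657 -94.16374559  20.08545791] [465.18018382 -76.29617087  30.46810552]
nestblock 1472 ((446.376953125, 107.22439575195312), (49.308345794677734, 49.09415817260742), 89.27776336669922) [445.64411493 105.71351487  24.67479152]
bench 0.903644882482638
dp [79.9, -13.7, -29.0] ang [-0.01, 0.01, 0.0] rows>= 2.1
dp [129.9, -13.7, -29.0] ang [-0.01, 0.01, 0.0] rows>= 3.2
```

>>> apply_moves(
  steps=[
    {"dp":[60,-14,-28.5],"angular":[0,0,0],"jaw":44},
    {"dp":[70,-14,-28.5],"angular":[0,0,0],"jaw":44},
    {"dp":[70,-14,-28.5],"angular":[0,0,0],"jaw":44},
    {"dp":[100,-14,-28.5],"angular":[0,0,0],"jaw":44},
    {"dp":[120,-14,-28.5],"angular":[0,0,0],"jaw":44},
    {"dp":[129.5,-14,-28.5],"angular":[0,0,0],"jaw":44},
    {"dp":[129.5,-14,-28.5],"angular":[0,0,0],"jaw":44},
    {"dp":[129.5,-14,-28.5],"angular":[0,0,0],"jaw":44},
  ],
)

```text
time: 3.32
eef_pos: [456.3, -86.5, 11.6]
ee_rot: [0.501, -0.5, -0.5, -0.5]
contact_force: [0.0, 1.1, -0.4]
finger_gap: 44.1
```

```bash
python3 - <<'E'
from h import *
goto([455.6,-86.5,10],down(0,1))
T=T_cam('wrist'); im,d=optics.camera('wrist'); cv2.imwrite('pics/w2.png',im[:,:,::-1]); np.save('pics/w2d.npy',d)
P=wristP(d,T)
m=sel(P,d,430,490,-100,-70,22,35); print('cell',m.sum(),P[m].mean(0),P[m].min(0),P[m].max(0))
E
```

```text
dp [1.6, 0.7, -0.0] ang [0.05, -0.02, 0.06] rows>= 0.0
cell 793 [455.42836742 -87.49981648  25.9675902 ] [446.28021529 -96.99033978  22.02704341] [464.94934614 -78.03199388  28.63033514]
```

View pics/w2.png

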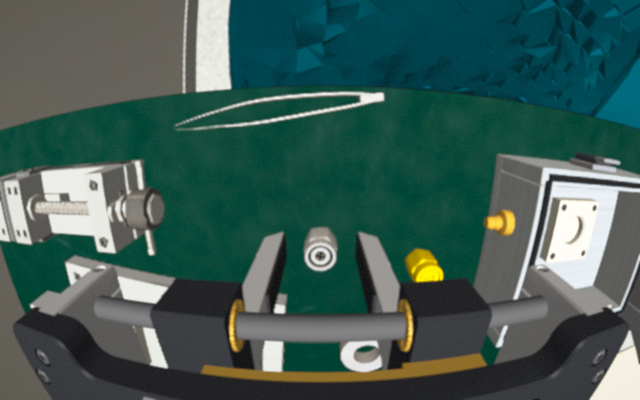

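The cell sits centred between the fingers at (320,248), so I'll close on it.

>>> apply_moves(
  newtons=25,
  steps=[
    {"dp":[1,0.7,0.5],"angular":[0,0,0],"jaw":10},
    {"dp":[1,0.7,0.5],"angular":[0,0,0],"jaw":10},
    {"dp":[1,0.7,0.5],"angular":[0,0,0],"jaw":10},
    {"dp":[1,0.7,0.5],"angular":[0,0,0],"jaw":10},
    {"dp":[1,0.7,0.5],"angular":[0,0,0],"jaw":10},
    {"dp":[1,0.7,0.5],"angular":[0,0,0],"jaw":10},
  ],
)

```text
time: 3.87
eef_pos: [455.3, -86.6, 9.5]
ee_rot: [-0.5, 0.5, 0.5, 0.5]
contact_force: [-0.6, 0.9, 6.0]
finger_gap: 18.0
```

```bash
python3 - <<'E'
from h import *
s=telemetry.observe(); print(s['eef_pos'],s['finger_gap'],s['contact_force'])
E
```

```text
[455.25892423 -86.56914553   9.48283408] 18.031170723008405 [-0.55456734  0.86713759  6.00958367]
```

>>> apply_moves(
  steps=[
    {"dp":[-20,0,0],"angular":[0,0,0],"jaw":10},
    {"dp":[-50,0,0],"angular":[0,0,0],"jaw":10},
    {"dp":[-80,0,0],"angular":[0,0,0],"jaw":10},
    {"dp":[-110,0,0],"angular":[0,0,0],"jaw":10},
    {"dp":[-120,0,0],"angular":[0,0,0],"jaw":10},
    {"dp":[-120,0,0],"angular":[0,0,0],"jaw":10},
    {"dp":[-120,0,0],"angular":[0,0,0],"jaw":10},
  ],
)

```text
time: 4.45
eef_pos: [454.8, -86.5, 128.3]
ee_rot: [-0.5, 0.5, 0.5, 0.5]
contact_force: [0.6, -0.1, 0.6]
finger_gap: 18.1
```

```bash
python3 - <<'E'
from h import *
s=telemetry.observe(); p=s['eef_pos'];print(p,s['finger_gap'],s['contact_force'])
T=T_cam('wrist'); im,d=optics.camera('wrist'); cv2.imwrite('pics/w3.png',im[130:330,170:470,::-1].repeat(2,0).repeat(2,1)); np.save('pics/w3d.npy',d)
P=wristP(d,T)-p
for lo,hi in [(12,25),(6,12),(0,6),(-6,0),(-9,-6),(-14,-9)]:
  m=sel(P,d,-20,20,-8.8,8.8,lo,hi)
  if m.sum(): print('cell',lo,hi,m.sum(),P[m].mean(0),P[m].min(0),P[m].max(0))
goto([445.7,106,125],down(0,1))
E
```

```text
[454.80439535 -86.47546397 128.34259821] 18.120736230546033 [ 0.64593854 -0.10758286  0.63326242]
cell 12 25 809 [ 0.16090235 -0.19850738 16.39077222] [-8.69973269 -8.61923469 12.04496045] [10.10012569  8.74436141 24.43870371]
cell 6 12 140 [-6.66370759  0.29024607  8.76117978] [-8.64860773 -8.77046073  6.04394677] [-1.41031382  8.66632591 11.9622857 ]
cell 0 6 91 [-6.94162357  0.27094477  2.813496  ] [-8.7134531  -8.50486391  0.03929758] [-1.74389828  8.76260877  5.99814452]
cell -6 0 99 [-6.86699133 -0.14778445 -2.77214751] [-8.77270058 -8.65246621 -5.99957939] [-1.49307252e+00  8.60056737e+00 -2.35610632e-03]
cell -9 -6 18 [-6.66694108  0.3970563  -6.96155868] [-8.35962976 -7.4411391  -8.43818908] [-1.88006643  8.73950511 -6.21074598]
cell -14 -9 2 [-7.18454998 -0.69318533 -9.75063828] [ -7.46505225  -1.01900769 -10.48254063] [-6.9040477  -0.36736296 -9.01873594]
dp [2.8, 8.7, 192.4] ang [-0.01, 0.03, -0.11] rows>= 4.6
```

View pics/w3.png

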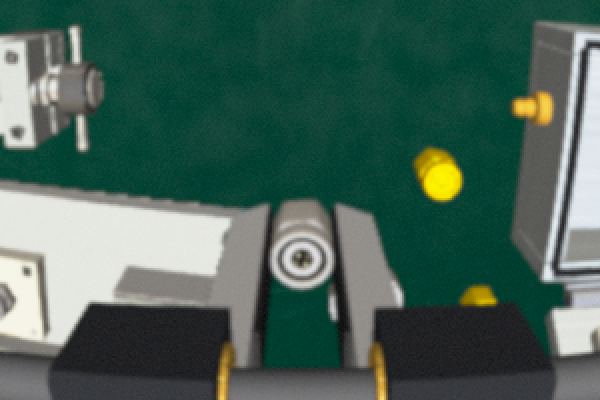

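>>> apply_moves(
  steps=[
    {"dp":[2,8.7,40],"angular":[0,0,0],"jaw":10},
    {"dp":[2,8.7,80],"angular":[0,0,0],"jaw":10},
    {"dp":[2,8.7,120],"angular":[0,0,0],"jaw":10},
    {"dp":[2,8.7,155],"angular":[0,0,0],"jaw":10},
    {"dp":[2,8.7,180],"angular":[0,0,0],"jaw":10},
    {"dp":[2,8.7,192.4],"angular":[0,0,0],"jaw":10},
    {"dp":[2,8.7,192.4],"angular":[0,0,0],"jaw":10},
    {"dp":[2,8.7,192.4],"angular":[0,0,0],"jaw":10},
  ],
)

```text
time: 5.17
eef_pos: [445.7, 105.9, 125.6]
ee_rot: [-0.5, 0.5, 0.501, 0.499]
contact_force: [0.0, -0.1, 0.0]
finger_gap: 18.1
```

```bash
python3 - <<'E'
from h import *
s=telemetry.observe(); p=s['eef_pos'];print(p,s['finger_gap'],s['contact_force'])
T=T_cam('wrist'); im,d=optics.camera('wrist'); cv2.imwrite('pics/w4.png',im[130:330,170:470,::-1].repeat(2,0).repeat(2,1)); np.save('pics/w4d.npy',d)
P=wristP(d,T)
m=sel(P,d,400,490,60,150,20,29); print('nestblock',m.sum(),cv2.minAreaRect(P[m][:,:2].astype(np.float32)),P[m].min(0),P[m].max(0))
mm=(m*255).astype(np.uint8); cv2.imwrite('pics/w4m.png',mm[130:330,170:470].repeat(2,0).repeat(2,1))
print([(round(r['p'],2),np.round(w(T,r['xyz']),1).tolist()) for r in optics.pinpoint('nest','wrist')][:4])
E
```

```text
[445.68239864 105.8924647  125.6437598 ] 18.14634694262975 [ 0.01203394 -0.06708394  0.01499148]
nestblock 2102 ((446.5434265136719, 105.73799896240234), (48.105167388916016, 48.93132019042969), 89.3005142211914) [421.90258867  81.40371825  20.02521606] [471.0217688  129.92620277  26.27726879]
[(0.8, [450.2, 106.3, 24.7])]
```

View pics/w4.png

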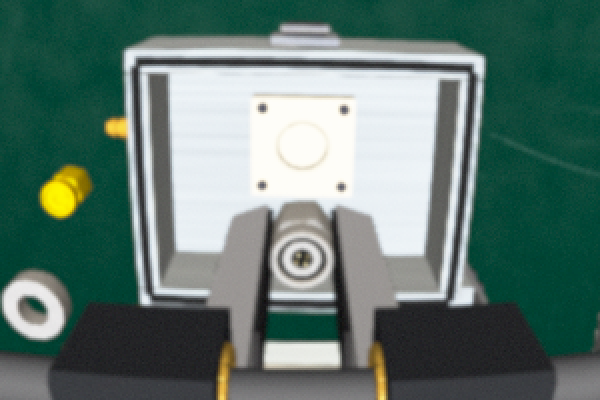

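View pics/w4m.png

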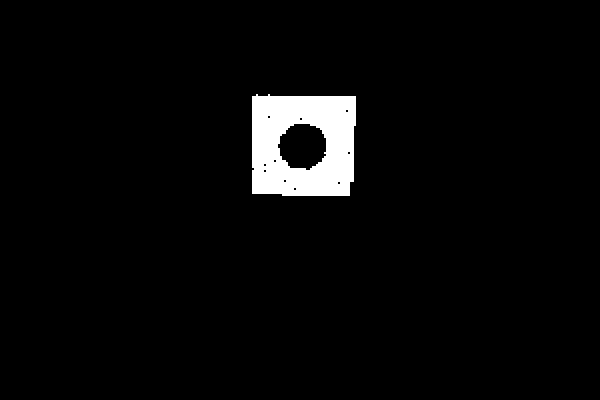

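```bash
python3 - <<'E'
from h import *
s=telemetry.observe(); p=np.array(s['eef_pos'])
T=T_cam('wrist'); d=np.load('pics/w4d.npy'); P=wristP(d,T)
m=sel(P,d,400,490,60,150,20,29).astype(np.uint8)
cs,h=cv2.findContours(m,cv2.RETR_CCOMP,cv2.CHAIN_APPROX_NONE)
for c,hh in zip(cs,h[0]):
    if hh[3]>=0 and len(c)>30:
        q=np.array([P[v,u] for u,v in c[:,0]]); A=np.c_[q[:,:2],np.ones(len(q))]
        s=np.linalg.lstsq(A,(q[:,:2]**2).sum(1),rcond=None)[0]; cen=s[:2]/2; print('bore',cen,2*np.sqrt(s[2]+cen@cen),len(q),q[:,2].mean())
# cell top ring
Q=P-p
m=sel(Q,d,-14,14,-8.6,8.6,14.5,19).astype(np.uint8)
q=Q[m>0]; print(len(q),q[:,2].mean(),cv2.minAreaRect(q[:,:2].astype(np.float32)),q.min(0),q.max(0))
c=max(cv2.findContours(m,cv2.RETR_EXTERNAL,cv2.CHAIN_APPROX_NONE)[0],key=len); q=np.array([Q[v,u] for u,v in c[:,0]])
print('top outline',cv2.fitEllipse(q[:,:2].astype(np.float32)))
E
```

```text
bore [446.90543395 104.65696211] 23.59732685798674 72 23.008621246865605
749 16.57123915974761 ((0.6061582565307617, -0.1243600845336914), (18.5773868560791, 17.04759979248047), 1.3401398658752441) [-8.70542511 -8.58454413 14.53416634] [ 9.94528313  8.54447067 18.99232988]
top outline ((0.7752010226249695, -0.2433921843767166), (17.5904541015625, 18.729522705078125), 117.77197265625)
```

```bash
python3 -c "
from h import *
goto([446.0,105.4,38],down(0,1))"
```

```text
dp [88.2, -0.1, 0.4] ang [-0.04, -0.02, -0.09] rows>= 2.1
```

>>> apply_moves(
  steps=[
    {"dp":[25,-0.2,-0.4],"angular":[0,0,0],"jaw":10},
    {"dp":[50,-0.2,-0.4],"angular":[0,0,0],"jaw":10},
    {"dp":[70,-0.2,-0.4],"angular":[0,0,0],"jaw":10},
    {"dp":[82,-0.2,-0.4],"angular":[0,0,0],"jaw":10},
    {"dp":[87.5,-0.2,-0.4],"angular":[0,0,0],"jaw":10},
    {"dp":[87.5,-0.2,-0.4],"angular":[0,0,0],"jaw":10},
    {"dp":[87.5,-0.2,-0.4],"angular":[0,0,0],"jaw":10},
  ],
)

```text
time: 5.85
eef_pos: [446.8, 105.0, 40.0]
ee_rot: [-0.5, 0.5, 0.5, 0.5]
contact_force: [-0.3, -0.7, -0.9]
finger_gap: 18.1
```

```bash
python3 - <<'E'
from h import *
s=telemetry.observe(); p=np.array(s['eef_pos']); print(p,s['contact_force'])
T=T_cam('wrist'); im,d=optics.camera('wrist'); cv2.imwrite('pics/w5.png',cv2.resize(im[180:300,230:410,::-1],None,fx=4,fy=4)); P=wristP(d,T)
m=sel(P,d,400,490,60,150,19,29).astype(np.uint8)
q=P[m>0]; print(len(q),q.min(0),q.max(0),np.median(q[:,2]))
Q=P-p
m=sel(Q,d,-14,14,-8.6,8.6,14.5,19).astype(np.uint8)
q=Q[m>0]; print(len(q),cv2.minAreaRect(q[:,:2].astype(np.float32)))
E
```

```text
[446.81123875 104.95912354  39.96916221] [-0.32439038 -0.72637746 -0.90238615]
2084 [421.68973302  81.29366881  19.01245438] [471.43956913 130.07767078  26.41981037] 23.91113074456581
747 ((0.4402627944946289, -0.11324691772460938), (19.132080078125, 17.044879913330078), 1.3141756057739258)
```

View pics/w5.png

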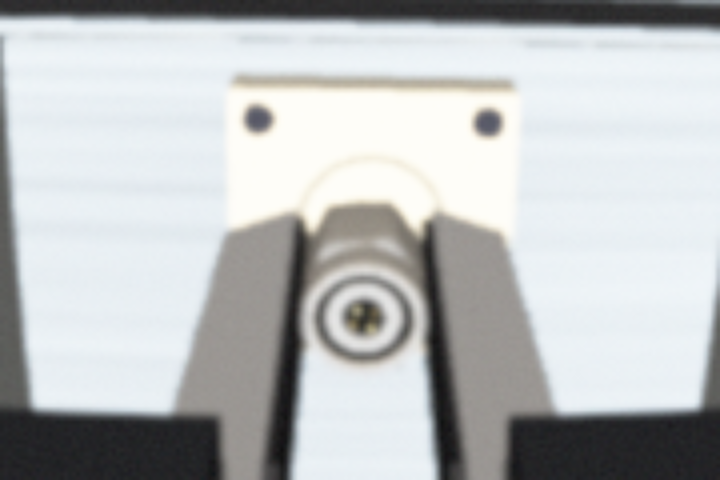

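>>> apply_moves(
  steps=[
    {"dp":[0,0.8,1.2],"angular":[0,0,0],"jaw":10},
    {"dp":[0,0.8,1.2],"angular":[0,0,0],"jaw":10},
    {"dp":[2,0.8,1.2],"angular":[0,0,0],"jaw":10},
    {"dp":[4,0.8,1.2],"angular":[0,0,0],"jaw":10},
    {"dp":[6,0.8,1.2],"angular":[0,0,0],"jaw":10},
    {"dp":[6,0.8,1.2],"angular":[0,0,0],"jaw":10},
  ],
)

```text
time: 6.4
eef_pos: [445.6, 106.6, 33.3]
ee_rot: [-0.5, 0.5, 0.5, 0.5]
contact_force: [-0.5, 0.3, -0.1]
finger_gap: 17.6
```

```bash
python3 - <<'E'
from h import *
s=telemetry.observe(); p=np.array(s['eef_pos']); print(p,s['contact_force'],s['moment'])
T=T_cam('wrist'); im,d=optics.camera('wrist'); cv2.imwrite('pics/w6.png',cv2.resize(im[180:300,230:410,::-1],None,fx=4,fy=4)); P=wristP(d,T)
Q=P-p
m=sel(Q,d,-14,14,-8.6,8.6,13,19).astype(np.uint8)
q=Q[m>0]; print(len(q),cv2.minAreaRect(q[:,:2].astype(np.float32)),np.median(q[:,2]))
s=telemetry.observe(); p=np.array(s['eef_pos']); print(p,s['contact_force'],s['moment'])
E
```

```text
[445.57897819 106.64792566  33.26089674] [-0.46221972  0.30707491 -0.12180555] [ 0.02673145  0.02628183 -0.03432522]
779 ((0.6641931533813477, -0.07059764862060547), (18.7456111907959, 17.118276596069336), 0.8307942152023315) 16.50359349947589
[445.64700298 106.66694507  33.40619118] [ 0.17162227  0.26824048 -0.13921266] [ 0.03516745 -0.00872864 -0.06790194]
```

View pics/w6.png

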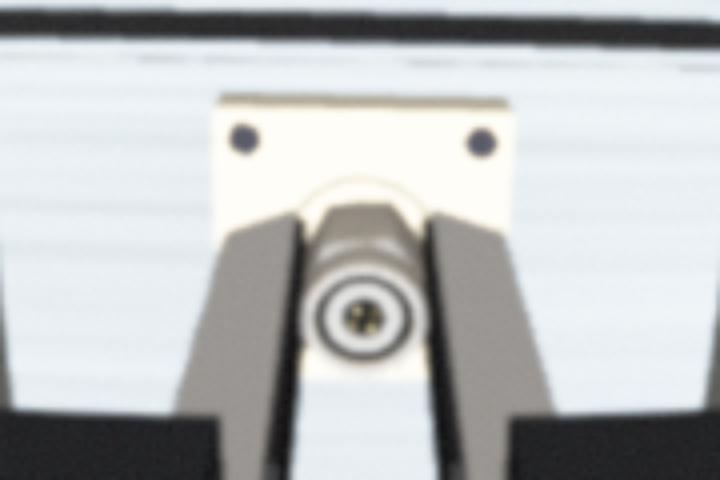

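>>> apply_moves(
  steps=[
    {"dp":[1,0,0],"angular":[0,0,0],"jaw":10},
    {"dp":[2,0,0],"angular":[0,0,0],"jaw":10},
    {"dp":[3,0,0],"angular":[0,0,0],"jaw":10},
    {"dp":[3,0,0],"angular":[0,0,0],"jaw":10},
  ],
)

```text
time: 6.78
eef_pos: [445.7, 106.7, 30.4]
ee_rot: [-0.5, 0.5, 0.5, 0.5]
contact_force: [0.3, 0.4, -0.1]
finger_gap: 17.7
```

```bash
python3 - <<'E'
from h import *
s=telemetry.observe(); p=np.array(s['eef_pos']); print(p,s['contact_force'],s['moment'])
T=T_cam('wrist'); im,d=optics.camera('wrist'); cv2.imwrite('pics/w7.png',cv2.resize(im[180:300,230:410,::-1],None,fx=4,fy=4)); P=wristP(d,T)
Q=P-p
m=sel(Q,d,-14,14,-8.6,8.6,13,21).astype(np.uint8)
q=Q[m>0]; print(len(q),cv2.minAreaRect(q[:,:2].astype(np.float32)),np.median(q[:,2]))
E
```

```text
[445.68352717 106.65395244  30.44088931] [ 0.34084738  0.41216953 -0.09754466] [ 0.00981807 -0.00430159  0.00838512]
782 ((0.6025533676147461, -0.013841629028320312), (18.832805633544922, 17.17230987548828), 0.009029701352119446) 16.530168148510363
```

View pics/w7.png

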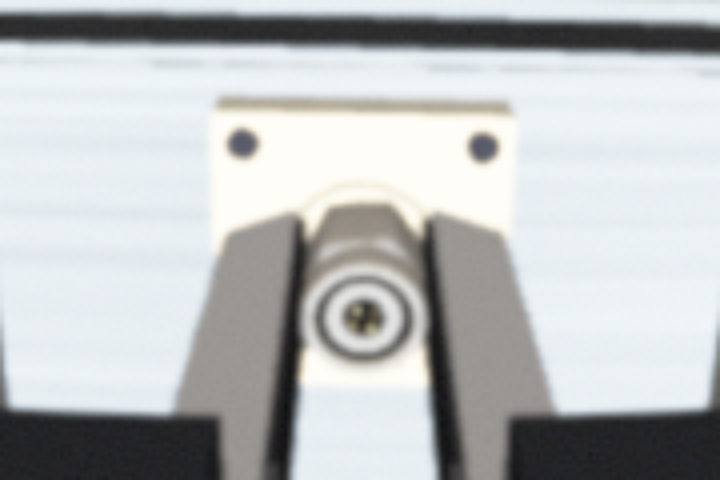

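>>> apply_moves(
  steps=[
    {"dp":[1,0,0],"angular":[0,0,0],"jaw":10},
    {"dp":[2,0,0],"angular":[0,0,0],"jaw":10},
    {"dp":[3,0,0],"angular":[0,0,0],"jaw":10},
    {"dp":[3,0,0],"angular":[0,0,0],"jaw":10},
  ],
)

```text
time: 7.17
eef_pos: [445.7, 106.7, 27.4]
ee_rot: [-0.5, 0.5, 0.5, 0.5]
contact_force: [0.2, -0.4, 0.2]
finger_gap: 17.9
```

```bash
python3 - <<'E'
from h import *
s=telemetry.observe(); p=np.array(s['eef_pos']); print(p,s['contact_force'],s['moment'])
T=T_cam('wrist'); im,d=optics.camera('wrist'); cv2.imwrite('pics/w8.png',cv2.resize(im[180:300,230:410,::-1],None,fx=4,fy=4)); P=wristP(d,T)
Q=P-p
m=sel(Q,d,-14,14,-8.6,8.6,13,21).astype(np.uint8)
q=Q[m>0]; print(len(q),cv2.minAreaRect(q[:,:2].astype(np.float32)),np.median(q[:,2]))
m=sel(P,d,400,490,60,150,19,27); q=P[m]; print(np.median(q[:,2]),q.min(0),q.max(0))
E
```

```text
[445.67200215 106.66051803  27.43146261] [ 0.23769178 -0.35762101  0.20628594] [ 0.03279749 -0.0161788   0.0215186 ]
784 ((0.7134418487548828, 0.005329132080078125), (17.136465072631836, 18.962419509887695), 89.87300872802734) 16.464306313189354
23.902091388684184 [421.6050684   81.05747972  19.00330309] [470.81577946 130.04386179  26.98184472]
```

View pics/w8.png

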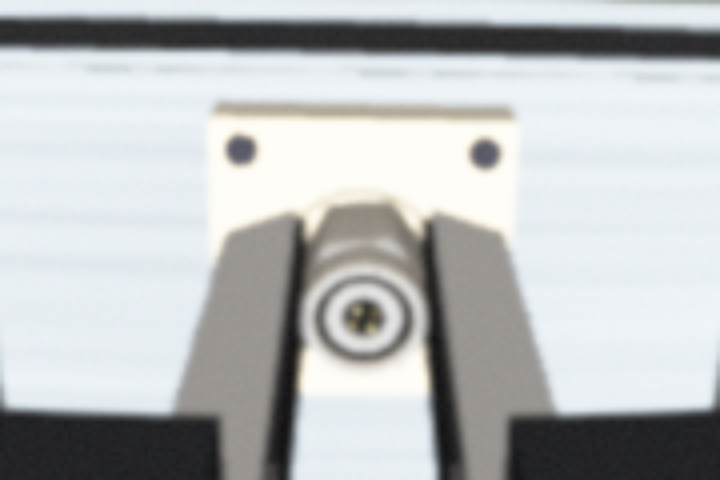

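The cell slid in without contact and its top is at 43.9 mm; seated would be 44. I'll press down a little to confirm the floor.

>>> apply_moves(
  steps=[
    {"dp":[0.5,0,0],"angular":[0,0,0],"jaw":10},
    {"dp":[1,0,0],"angular":[0,0,0],"jaw":10},
    {"dp":[1,0,0],"angular":[0,0,0],"jaw":10},
  ],
)

```text
time: 7.47
eef_pos: [445.7, 106.7, 26.6]
ee_rot: [-0.5, 0.5, 0.5, 0.5]
contact_force: [-0.4, -0.4, 0.2]
finger_gap: 17.7
```

>>> apply_moves(
  steps=[
    {"dp":[0.5,0,0],"angular":[0,0,0],"jaw":10},
    {"dp":[1,0,0],"angular":[0,0,0],"jaw":10},
    {"dp":[1,0,0],"angular":[0,0,0],"jaw":10},
  ],
)

```text
time: 7.72
eef_pos: [446.0, 106.7, 26.4]
ee_rot: [-0.5, 0.5, 0.5, 0.5]
contact_force: [-4.6, -1.4, 13.6]
finger_gap: 18.2
```

Contact on the seat at 13.6 N upward, with the tip at 26.4 mm. I'll release with small jaw opening and back off up.

>>> apply_moves(
  steps=[
    {"dp":[-0.8,0,0],"angular":[0,0,0],"jaw":10},
    {"dp":[-0.8,0,0],"angular":[0,0,0],"jaw":40},
    {"dp":[-0.8,0,0],"angular":[0,0,0],"jaw":40},
    {"dp":[-0.8,0,0],"angular":[0,0,0],"jaw":40},
    {"dp":[-0.8,0,0],"angular":[0,0,0],"jaw":40},
    {"dp":[-0.8,0,0],"angular":[0,0,0],"jaw":40},
    {"dp":[-0.8,0,0],"angular":[0,0,0],"jaw":40},
  ],
)

```text
time: 8.3
eef_pos: [445.7, 106.6, 26.4]
ee_rot: [-0.5, 0.5, 0.5, 0.5]
contact_force: [0.0, -0.2, 0.2]
finger_gap: 40.0
```

>>> apply_moves(
  steps=[
    {"dp":[-10,0,0],"angular":[0,0,0],"jaw":40},
    {"dp":[-30,0,0],"angular":[0,0,0],"jaw":40},
    {"dp":[-60,0,0],"angular":[0,0,0],"jaw":40},
    {"dp":[-100,0,0],"angular":[0,0,0],"jaw":40},
    {"dp":[-120,0,0],"angular":[0,0,0],"jaw":40},
    {"dp":[-120,0,0],"angular":[0,0,0],"jaw":40},
    {"dp":[-120,0,0],"angular":[0,0,0],"jaw":40},
  ],
)

```text
time: 8.88
eef_pos: [446.1, 106.7, 147.7]
ee_rot: [-0.5, 0.499, 0.499, 0.501]
contact_force: [-0.2, 0.2, -0.5]
finger_gap: 39.9
```

```bash
python3 - <<'E'
from h import *
s=telemetry.observe(); p=np.array(s['eef_pos']); print(p,s['contact_force'],s['qpos'])
T=T_cam('wrist'); im,d=optics.camera('wrist'); cv2.imwrite('pics/w9.png',cv2.resize(im[130:330,170:470,::-1],None,fx=2.5,fy=2.5)); P=wristP(d,T)
m=sel(P,d,425,470,85,128,30,60); q=P[m]; print(len(q),q.min(0),q.max(0)); q=q[q[:,2]>q[:,2].max()-4]; print(cv2.minAreaRect(q[:,:2].astype(np.float32)),np.median(q[:,2]))
m=sel(P,d,400,490,60,150,20,27); q=P[m]; print(np.median(q[:,2]),q.min(0),q.max(0))
for n in ['scene','top']:
    T=T_cam(n); optics.camera(n)
    for t in ['lid_handle','lid_hinge']: print(n,t,[(round(r['p'],2),np.round(w(T,r['xyz']),1).tolist()) for r in optics.pinpoint(t,n)][:2])
E
```

```text
[446.1200916  106.7353745  147.68411808] [-0.24945815  0.19986975 -0.54100324] [ 1.54967406e-01  1.55836507e-01  1.84038528e+00 -5.60310932e-06
  1.14286457e+00 -1.41572865e+00]
355 [437.21216106  95.67504906  30.09436695] [456.80437094 116.35489166  45.84916903]
((446.6042175292969, 106.14485931396484), (18.646432876586914, 17.82209014892578), 42.96909713745117) 43.22861297355442
24.02111367646961 [421.70949079  81.74689053  20.0168664 ] [471.26195977 129.57255334  26.81644876]
scene lid_handle [(0.97, [619.6, 99.8, 203.9])]
scene lid_hinge [(0.97, [523.8, 107.4, 65.9])]
top lid_handle [(0.86, [617.0, 106.5, 195.5]), (0.16, [781.4, 78.1, 0.7])]
top lid_hinge [(0.68, [522.7, 102.9, 63.1])]
```

View pics/w9.png

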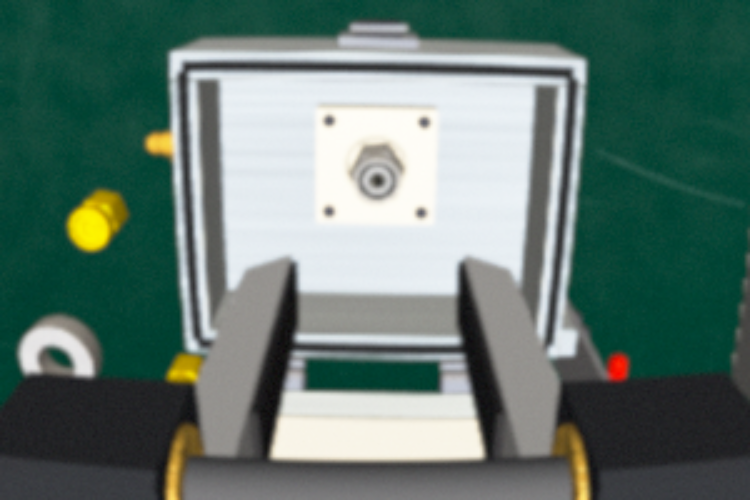

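The cell is seated upright at (446.6, 106.1) with its top near 43–44 mm, so the next step is the lid handle. First I'll lift and rotate.

```bash
python3 -c "
from h import *
goto([446,106,280],down(1,-.016)); goto([620.2,103.4,250],down(1,-.016))"
```

```text
dp [-134.2, -0.3, -0.7] ang [90.91, -0.08, -0.05] rows>= 12.7
dp [-104.5, -174.6, -3.2] ang [90.91, -0.08, -0.05] rows>= 12.7
```

>>> apply_moves(
  steps=[
    {"dp":[-40,0,0],"angular":[0,0,0],"jaw":50},
    {"dp":[-80,0,0],"angular":[7,0,0],"jaw":50},
    {"dp":[-120,0,0],"angular":[14,0,0],"jaw":50},
    {"dp":[-134,0,0],"angular":[21,0,0],"jaw":50},
    {"dp":[-134,-20,0],"angular":[28,0,0],"jaw":50},
    {"dp":[-134,-40,0],"angular":[35,0,0],"jaw":50},
    {"dp":[-134,-60,0],"angular":[42,0,0],"jaw":50},
    {"dp":[-134,-80,0],"angular":[49,0,0],"jaw":50},
  ],
)

```text
time: 9.9
eef_pos: [526.6, 106.7, 280.0]
ee_rot: [-0.246, 0.663, 0.246, 0.663]
contact_force: [-0.3, -0.0, 1.1]
finger_gap: 50.0
```

```bash
python3 -c "
from h import *
print(mat()[0]);goto([620.2,103.4,250],down(1,-.016))"
```

```text
[526.61766732 106.65121535 280.00935521]
dp [29.9, -63.4, 68.9] ang [41.57, -0.04, -0.01] rows>= 5.8
```

>>> apply_moves(
  steps=[
    {"dp":[0,-10,11],"angular":[7,0,0],"jaw":50},
    {"dp":[0,-25,27],"angular":[14,0,0],"jaw":50},
    {"dp":[5,-40,43],"angular":[21,0,0],"jaw":50},
    {"dp":[15,-55,60],"angular":[28,0,0],"jaw":50},
    {"dp":[25,-63,69],"angular":[35,0,0],"jaw":50},
    {"dp":[30,-63,69],"angular":[41.5,0,0],"jaw":50},
    {"dp":[30,-63,69],"angular":[41.5,0,0],"jaw":50},
    {"dp":[30,-63,69],"angular":[41.5,0,0],"jaw":50},
  ],
)

```text
time: 10.57
eef_pos: [619.0, 104.4, 249.9]
ee_rot: [0.002, 0.708, -0.002, 0.707]
contact_force: [-0.1, -0.3, 0.1]
finger_gap: 49.6
```

```bash
python3 - <<'E'
from h import *
s=telemetry.observe(); p=np.array(s['eef_pos']); print(p,s['contact_force'],s['qpos'])
T=T_cam('wrist'); im,d=optics.camera('wrist'); cv2.imwrite('pics/wa.png',im[:,:,::-1]); P=wristP(d,T)
m=sel(P,d,600,640,60,145,190,215); q=P[m]; print(len(q),q.min(0),q.max(0));
if len(q): print(np.polyfit(q[:,1],q[:,0],1), q.mean(0))
goto([620.2,103.4,180],down(1,-.016))
E
```

```text
[619.01325484 104.39478487 249.87057494] [-0.05832548 -0.27801073  0.0738048 ] [1.08718272e-01 4.51982265e-01 1.21185258e+00 4.77949850e-05
 1.47904406e+00 1.13933181e-01]
1668 [608.68933692  60.03486161 190.16123657] [629.93971595 144.98763704 208.70094586]
[2.16685959e-02 6.18013729e+02] [620.25047096 103.22506482 203.71734321]
dp [70.6, -1.0, 1.2] ang [0.66, -0.01, 0.0] rows>= 1.7
```

View pics/wa.png

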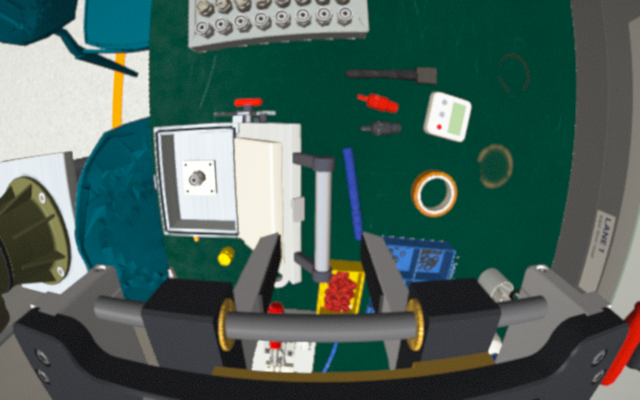

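The bar appears at (322,215), between the fingers and centred at x≈620. I'll descend and grip it.

>>> apply_moves(
  newtons=25,
  steps=[
    {"dp":[20,-1,1.2],"angular":[0.7,0,0],"jaw":50},
    {"dp":[45,-1,1.2],"angular":[0.7,0,0],"jaw":50},
    {"dp":[62,-1,1.2],"angular":[0.7,0,0],"jaw":50},
    {"dp":[70,-1,1.2],"angular":[0.7,0,0],"jaw":50},
    {"dp":[70,-1,1.2],"angular":[0.7,0,0],"jaw":50},
    {"dp":[70,-1,1.2],"angular":[0.7,0,0],"jaw":50},
  ],
)

```text
time: 11.12
eef_pos: [620.6, 103.4, 181.6]
ee_rot: [0.007, 0.707, -0.007, 0.707]
contact_force: [-0.4, -0.6, 0.9]
finger_gap: 49.8
```

```bash
python3 - <<'E'
from h import *
s=telemetry.observe(); p=np.array(s['eef_pos']); print(p,s['contact_force'])
T=T_cam('wrist'); im,d=optics.camera('wrist'); cv2.imwrite('pics/wb.png',im[:,:,::-1]); P=wristP(d,T)
m=sel(P,d,600,640,60,145,190,215); q=P[m]; print(len(q),q.min(0),q.max(0))
E
```

```text
[620.62971084 103.44203797 181.64782799] [-0.4392827  -0.61298444  0.88843242]
2633 [607.96780991  60.07457226 190.01602976] [629.5864844  144.98980617 208.74523625]
```

View pics/wb.png

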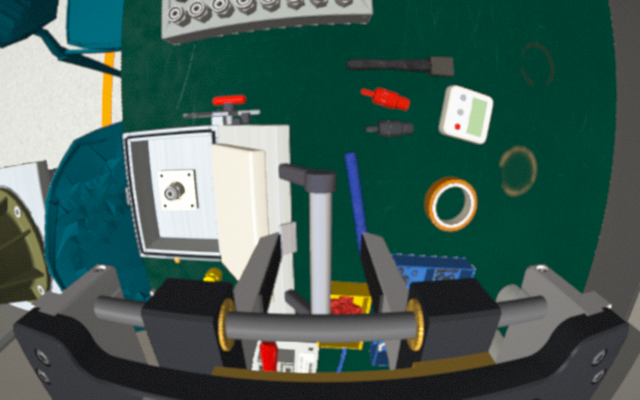

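>>> apply_moves(
  newtons=25,
  steps=[
    {"dp":[1,0,0],"angular":[0,0,0],"jaw":4},
    {"dp":[1,0,0],"angular":[0,0,0],"jaw":4},
    {"dp":[1,0,0],"angular":[0,0,0],"jaw":4},
    {"dp":[1,0,0],"angular":[0,0,0],"jaw":4},
    {"dp":[1,0,0],"angular":[0,0,0],"jaw":4},
    {"dp":[1,0,0],"angular":[0,0,0],"jaw":4},
    {"dp":[1,0,0],"angular":[0,0,0],"jaw":4},
  ],
)

```text
time: 11.75
eef_pos: [620.5, 103.4, 179.5]
ee_rot: [0.007, 0.707, -0.007, 0.707]
contact_force: [0.8, -0.6, 0.9]
finger_gap: 11.1
```

```bash
python3 - <<'E'
from h import *
s=telemetry.observe(); p,r=mat(); print(p,s['contact_force'],s['finger_gap'])
# waypoints: arc of the bar, hinge (522.5,104.9,65), yaw -.9
g=p+np.array([0,0,19]); h=np.array([522.5,104.9,65]); yaw=np.radians(-.9)
rel=g-h; a=rel[0]*np.cos(yaw)+rel[1]*np.sin(yaw); print('radius',np.hypot(a,rel[2]),'q',np.pi-np.arctan2(rel[2],a))
def bar(q): return h+np.array([-166*np.cos(q)*np.cos(yaw),-166*np.cos(q)*np.sin(yaw),166*np.sin(q)])
for q in [2.2,2.15,2.1,2.05,2.0,1.95,1.9,1.85,1.8,1.75,1.7,1.65,1.63,1.61]:
    print(q,np.round(r.inv().apply(bar(q)-bar(2.2)),1).tolist())
E
```

```text
[620.48390915 103.3682408  179.54441274] [ 0.77996102 -0.55068933  0.93934583] 11.087165796615098
radius 165.64209264627084 q 2.2038533853302535
2.2 [0.0, 0.0, 0.0]
2.15 [-4.7, -0.0, -6.8]
2.1 [-9.1, -0.1, -13.9]
2.05 [-13.1, -0.1, -21.1]
2.0 [-16.7, -0.2, -28.6]
1.95 [-20.0, -0.2, -36.2]
1.9 [-22.9, -0.2, -44.0]
1.85 [-25.4, -0.3, -51.9]
1.8 [-27.5, -0.3, -60.0]
1.75 [-29.2, -0.4, -68.1]
1.7 [-30.4, -0.4, -76.3]
1.65 [-31.3, -0.4, -84.5]
1.63 [-31.5, -0.5, -87.9]
1.61 [-31.7, -0.5, -91.2]
```

The grip position gives radius 165.6 mm and q 2.204, which matches the model. I'll swing along the arc.

>>> apply_moves(
  newtons=30,
  steps=[
    {"dp":[-2.4,0,-3.4],"angular":[0,0,0],"jaw":4},
    {"dp":[-4.7,0,-6.8],"angular":[0,0,0],"jaw":4},
    {"dp":[-9.1,-0.1,-13.9],"angular":[0,0,0],"jaw":4},
    {"dp":[-13.1,-0.1,-21.1],"angular":[0,0,0],"jaw":4},
    {"dp":[-16.7,-0.2,-28.6],"angular":[0,0,0],"jaw":4},
    {"dp":[-20,-0.2,-36.2],"angular":[0,0,0],"jaw":4},
    {"dp":[-22.9,-0.2,-44],"angular":[0,0,0],"jaw":4},
    {"dp":[-22.9,-0.2,-44],"angular":[0,0,0],"jaw":4},
  ],
)

```text
time: 12.42
eef_pos: [575.3, 104.3, 203.5]
ee_rot: [0.007, 0.707, -0.007, 0.707]
contact_force: [2.8, 1.4, 5.6]
finger_gap: 10.7
```

```bash
cat >> h.py <<'E'
def lid():
    s=telemetry.observe(); p,r=mat(); g=p+np.array([0,0,19]); h=np.array([522.5,104.9,65]); yaw=np.radians(-.9)
    rel=g-h; a=rel[0]*np.cos(yaw)+rel[1]*np.sin(yaw); print('tip',p,'radius',np.hypot(a,rel[2]),'q',np.pi-np.arctan2(rel[2],a),s['contact_force'],s['finger_gap'])
    def bar(q): return h+np.array([-166*np.cos(q)*np.cos(yaw),-166*np.cos(q)*np.sin(yaw),166*np.sin(q)])
    for q in [1.85,1.8,1.75,1.7,1.66,1.63,1.61]: print(q,np.round(r.inv().apply(bar(q)-g),1).tolist())
E
python3 -c "
from h import *
lid()"
```

```text
tip [575.2926997  104.25972799 203.54238799] radius 166.1536859846936 q 1.8941576631175838 [2.82556793 1.40493916 5.5590077 ] 10.70735078228101
1.85 [-2.0, -0.2, -7.0]
1.8 [-4.1, -0.3, -15.1]
1.75 [-5.8, -0.3, -23.2]
1.7 [-7.1, -0.3, -31.4]
1.66 [-7.8, -0.4, -38.0]
1.63 [-8.2, -0.4, -43.0]
1.61 [-8.4, -0.4, -46.3]
```

>>> apply_moves(
  steps=[
    {"dp":[-2,-0.1,-7],"angular":[0,0,0],"jaw":4},
    {"dp":[-4.1,-0.1,-15],"angular":[0,0,0],"jaw":4},
    {"dp":[-5.8,-0.2,-23],"angular":[0,0,0],"jaw":4},
    {"dp":[-7.1,-0.2,-31],"angular":[0,0,0],"jaw":4},
    {"dp":[-7.8,-0.2,-38],"angular":[0,0,0],"jaw":4},
    {"dp":[-8.2,-0.2,-43],"angular":[0,0,0],"jaw":4},
    {"dp":[-8.4,-0.2,-46.3],"angular":[0,0,0],"jaw":4},
    {"dp":[-8.4,-0.2,-46.3],"angular":[0,0,0],"jaw":4},
  ],
)

```text
time: 13.08
eef_pos: [529.4, 105.0, 210.6]
ee_rot: [0.007, 0.707, -0.007, 0.707]
contact_force: [2.1, 4.9, 1.2]
finger_gap: 10.7
```

>>> apply_moves(
  steps=[
    {"dp":[0,0,0],"angular":[0,0,0],"jaw":4},
    {"dp":[0,0,0],"angular":[0,0,0],"jaw":4},
    {"dp":[0,0,0],"angular":[0,0,0],"jaw":4},
    {"dp":[0,0,0],"angular":[0,0,0],"jaw":4},
  ],
)

```text
time: 13.42
eef_pos: [530.2, 105.0, 210.6]
ee_rot: [0.007, 0.707, -0.007, 0.707]
contact_force: [0.9, 5.3, 3.1]
finger_gap: 11.3
```

```bash
python3 - <<'E'
from h import *
lid()
for n in ['scene','top','wrist']:
    T=T_cam(n); im,d=optics.camera(n); cv2.imwrite(f'pics/{n}9.png',im[:,:,::-1])
    if n=='scene': cv2.imwrite('pics/scene9z.png',cv2.resize(im[90:290,180:380,::-1],None,fx=3,fy=3,interpolation=cv2.INTER_CUBIC))
    for t in ['lid_handle','cell','lid_hinge']: print(n,t,[(round(r['p'],2),np.round(w(T,r['xyz']),1).tolist()) for r in optics.pinpoint(t,n)][:3])
lid()
E
```

```text
tip [530.18645377 105.01048855 210.56881535] radius 164.74809651726193 q 1.6174527592678116 [0.86958721 5.3052745  3.1457536 ] 11.296410230519093
1.85 [5.0, -0.0, 38.1]
1.8 [2.9, -0.1, 30.0]
1.75 [1.2, -0.1, 21.9]
1.7 [-0.1, -0.2, 13.7]
1.66 [-0.8, -0.2, 7.1]
1.63 [-1.1, -0.2, 2.1]
1.61 [-1.3, -0.2, -1.2]
scene lid_handle [(0.65, [530.1, 108.1, 234.8]), (0.47, [448.0, 109.5, 19.5])]
scene cell [(0.67, [445.3, 105.6, 15.2]), (0.65, [469.7, -19.2, 3.8]), (0.58, [557.7, 14.7, -1.3])]
scene lid_hinge [(0.67, [528.8, 102.4, 235.8]), (0.66, [523.4, 108.7, 65.1])]
top lid_handle []
top cell [(0.59, [553.7, 14.4, 3.4]), (0.56, [469.0, -17.1, -0.2]), (0.39, [693.1, 201.7, -1.4])]
top lid_hinge [(0.43, [781.2, 79.4, -1.0])]
wrist lid_handle [(0.94, [528.2, 100.7, 232.8])]
wrist cell [(0.69, [448.9, 108.6, 19.4]), (0.61, [472.8, -21.3, 2.1])]
wrist lid_hinge []
tip [530.1993511  104.98466558 210.56269425] radius 164.74260300873632 q 1.6175351445027522 [0.86397879 6.18328278 4.14264865] 10.990097997351135
1.85 [5.0, -0.0, 38.1]
1.8 [2.9, -0.0, 30.0]
1.75 [1.2, -0.1, 21.9]
1.7 [-0.1, -0.1, 13.7]
1.66 [-0.8, -0.2, 7.1]
1.63 [-1.1, -0.2, 2.1]
1.61 [-1.3, -0.2, -1.2]
```

View pics/scene9z.png

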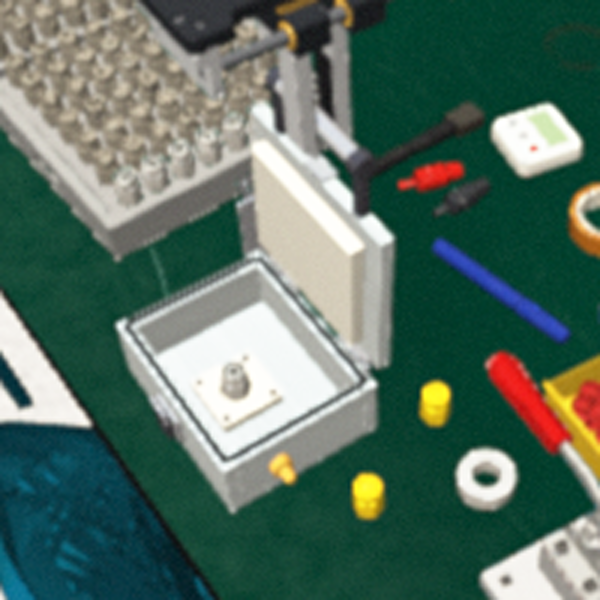

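View pics/wrist9.png

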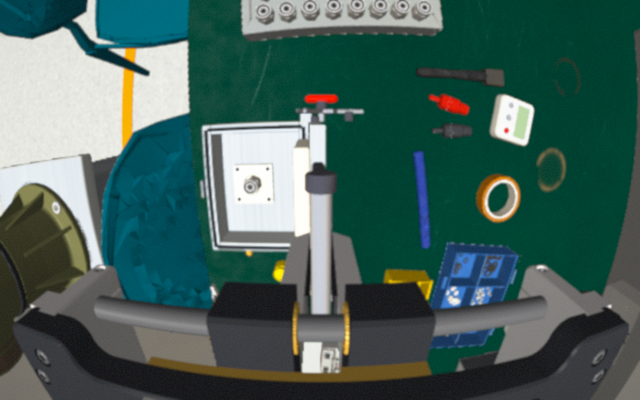

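The lid stands upright in the grip and the cell is in the nest, at (235,380) in the zoomed scene picture. As a last independent check I'll get the lid angle from scene depth.

```bash
python3 - <<'E'
from h import *
n='scene'; T=T_cam(n); K=np.array(optics.camera_info(n)['mtx']); im,d=optics.camera(n)
v,u=np.mgrid[0:400,0:640]; P=np.stack([(u-K[0,2])/K[0,0]*d,-(v-K[1,2])/K[1,1]*d,-d],-1)@T[:3,:3].T+T[:3,3]
m=sel(P,d,480,530,60,150,95,165); q=P[m]; 
for _ in range(3):
    c=np.linalg.lstsq(np.c_[q[:,1:],np.ones(len(q))],q[:,0],rcond=None)[0]; r=q[:,0]-np.c_[q[:,1:],np.ones(len(q))]@c; q=q[abs(r)<3]
print(len(q),c,'q=',np.pi/2+np.arctan(c[1]),r.std())
m=sel(P,d,430,465,90,122,38,50); print('cell top',P[m].mean(0),P[m].max(0))
s=telemetry.observe(); print(s['qvel'],s['contact_force'],s['finger_gap'],s['time'])
E
```

```text
558 [1.88767499e-02 4.43497662e-02 5.00652168e+02] q= 1.615117050072565 0.49071180780104046
cell top [446.17151801 105.4295094   42.14116512] [454.85572191 114.81182362  46.17170968]
[ 0.0010575   0.00092625 -0.000189   -0.00027048 -0.0002728  -0.0007897 ] [1.156997   4.75190848 3.69638059] 11.262071195980491 14.0667
```

The depth plane gives q = 1.615, in agreement with 1.617 from the grip, and the arm is still.

```bash
python3 -c "
from h import *
print(bot.hand_in())"
```

```text
the job is handed in; nothing more can be done
None
```

The sensor cell is seated in the nest and the lid is held at its balance point in the gripper. I handed the job in at about 14 s; no verdict was reported.

- **Cell:** I picked up the grey cell, left the yellow look-alikes alone, and lowered it into the bore. It went down until the floor pushed back with about 14 N, then I let go. The last camera check put it at (446, 106) mm, within about 1 mm of the nest, with the top of its collar near 44 mm, which is its height when fully down.
- **Lid:** I gripped the bar and swung it forward along its arc to the balance point. The lid angle read 1.617 rad from the gripper position and 1.615 rad from the depth image, against a target of 1.61 rad. The arm was still, with grip set to 30 N and the jaws stopped on the bar at about 11 mm.
- **Checks that were less clear:**
  - A steady 5 N sideways force remains on the grip; I left it.
  - The top camera could not find the handle in the final pose because the arm blocked it.
  - The bystanders look undisturbed in the pictures, but I did not measure their final positions.

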